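# Change the keyed forming die on a leaning spindle

### The arm

A 6-joint arm with a two-finger parallel gripper is mounted at the origin on the work surface. World frame = base frame: x ahead of the robot, y to its left, z up, the work surface at z = 0. Lengths are in mm, angles in rad, forces in N, time in s.
With the tool pointing down it reaches from about 275 to 1000 mm from the base axis. Payload 8.4 kg.
Tool frame: the origin (TCP) lies at the very end of the fingers, on their centre line; the grasp point (between the pads) lies 19 mm behind it; z points along the fingers, y is the direction in which the jaws open and shut (so a half turn about z gives the same grasp; the last joint's range is limited). The gripper opens to 85 mm and grips with 20 to 120 N. Pads are 22 mm wide; open, the fingers measure 114 mm over their backs; the gripper's body (76 mm by 85 mm) begins 54 mm behind the grasp point. The pads swing forward as they close: fully open they stand 13 mm farther back than shut.
Start: joints at [-1.164, 0.353, 1.633, -0, 1.155, -0.002], TCP at [248.442, -573.502, 207.581] pointing down, gripper open.
Joint ranges: [-2.63, 2.63], [-0.92, 2.1], [0.06, 2.66], [-1.3, 4.44], [0, 2.69], [-3.02, 3.02]. Speed limits (rad/s): [2.22, 2.22, 2.79, 3.14, 3.14, 3.14].

### API

Orientations are given as [roll, pitch, yaw] about the fixed x, y, z axes, in that order (R = Rz(yaw) Ry(pitch) Rx(roll)).
In Python, from rig import r gives the robot as it stands.
- The arm moves only by the tool move_arm, never from a script. Its argument "increments" is a list of rows, each an object of numbers: "tx", "ty", "tz": the shift along the tool's x, y, z in cm; "rx", "ry", "rz": the turn, a rotation vector about the tool's x, y, z in degrees; "gripper": the gripper's target within -1 to 1 (fully open at 1, half-way at 0, shut at -1). A call has 1 to 12 rows; each row shifts and turns the commanded pose from where the row before left it, along the tool's axes as they then stand; what a row does not reach is not made up. A row lasts 1/10 s, in which the tool goes at most 50 mm and 8.59 degrees, less where a joint would pass 70% of its speed; a pose out of reach is approached as far as the arm can. A call is refused whole if a number of a shift passes 5 or a number of a turn 8.59, either way. A call with a gripper value outside its range is refused whole. The fingers move at their own pace and stop on an object; "squeeze" is the grip in N (left out, the last holds). Time passes only in rows, so rows that do not move let the fingers close. It gives the time, the measured TCP pose, the force and the opening at its end, in the units of the state.
- r.sense(): the state, without advancing time (a new reading comes with each control period).
- r.grab_frame(name): name is "side" or "top"; returns (picture, depth): 480x640x3 uint8, red, green, blue; 480x640 float32, mm along the optical axis (not along the pixel's ray), 0 where there is no reading.
- r.camera_model(name): a dict with "fx", "fy", "cx", "cy" (pixels), "k1" (the pictures are not rectified: a ray, as slopes to the right and down, at radius r is drawn at 1 + k1 r^2 times it, then the intrinsics apply), "R" (3x3) and "t" (3): a world point X has camera coordinates R X + t. Camera axes: x right, y down, z forward; pixel columns grow to the right and rows downward; lengths in mm; the calibration is good to about 2 mm. A picture is of the moment at which its call begins. camera_model takes no time and is no camera call.
- r.sign_off(): hands the job in, once; it reports no verdict.
Trained networks look in the newest picture that a camera, given by its name, has taken for a name from the list of things; names that differ only in an ending like _2 or _b are one class to them, and where a whole thing is asked for, a point or a joint stands for the part that bears it (a point fixed in the world has none). Each returns a list of dicts, best first, with "confidence" (0 to 1); they miss things now and then, are a little off and sometimes report something else, mostly with a low value. They report only what shows in the picture. A call takes as long as a camera call. They do not tell look-alikes from the thing itself.
- r.cut_out(query, camera): "mask" (480x640 bool, what is visible of it) and "bbox" ([left, top, right, bottom] in pixels, round what is visible of it).
- r.place_of(query, camera): "location" ([row, column] in pixels: a listed point, or the origin of a listed thing).
The state is a dict: "clock": time; "qpos": joint angles; "qvel": joint speeds; "joint_efforts": joint torques, N m; "eef_pos": TCP position; "tcp_rot": TCP orientation; "contact_force": force on the tool from outside, world axes, zero at the start; "wrist_torque": the same for the moment, N m; "opening": opening from 0.0 (shut) to 1.0 (fully open).
Only numpy, scipy, OpenCV 4.12 (cv2) and the standard library are available. Lean on these libraries where they do the work, as an engineer would, in place of code of your own. Each camera call takes 0.05 s, during which the arm holds its last target. There are 200 camera calls.

### The job

Take the slotted steel die that is on the leaning spindle off along the spindle and put it back, flange down, in its own pocket of the wooden rack: the empty pocket cut to its width. Then take the larger slotted die from the blue bench mat, turn it until its slot lines up with the key of the spindle, slide it fully home against the shoulder and let go. Leave everything else on the bench where it is.

Things in the scene. Friction and masses are not known exactly. Their poses are not given: they have to be found in the camera images.
- spindle: keyed steel spindle of the green forming stand (fixed, does not turn). It leans 0.42 rad (24 deg) from vertical, roughly towards the robot. Origin on its axis at the face of the dark shoulder (50 across, 140 above the bench) on which a die sits; z up the axis to the nose, x from the axis to the key (which faces up and away from the robot). Shaft 18 across, 50 long above the shoulder.
- nose (a point): tip of the spindle, on its axis 64 above the shoulder; axes as the spindle's. The last 14 taper from 18 to 10 across.
- key_top (a point): upper end of the key, on the spindle's axis 34 above the shoulder; axes as the spindle's. The key is a rib on the x side, 6 wide (3.5 over its top 6), reaching 16 from the axis, running from here down to the shoulder; above it the shaft is plain.
- home (a point): point on the spindle's axis 23 above the shoulder: where the centre of a die is when fully home; axes as the spindle's.
- die_a_mid (a point): slotted steel die, loose, 320 g, starts fully home on the spindle: hex hub 34 across flats on a round flange 56 across, 10 thick; 46 tall in all. Bore 21 wide; a slot 8.5 wide runs from the bore out through hub and flange on the x side over the full height. Point on its axis at half height (23 above its underside); z from flange to hub, x to the slot; hub flats face x and every 60 deg from it.
- die_b_mid (a point): larger slotted steel die, 450 g, standing flange down on the mat, turned anyhow: hex hub 40 across flats, flange 66 across, 10 thick; 46 tall in all; bore and slot as the other die's. Point on its axis at half height (23 above its underside); z up, x to the slot; hub flats face x and every 60 deg from it. Goes home only with its slot over the key, about 1.2 play each side.
- pocket_a_floor (a point): floor centre of the pocket for the die that starts on the spindle: square recess 64 wide, 10 deep in a wooden block 88 square, one of the rack's four, whose places change. Sides along its x and y. Floor 12 above the bench, block top 22. A die stands in it with its underside on the floor, turned anyhow.
- pocket_b_floor (a point): floor centre of the other empty pocket, 74 wide, which belongs to the larger die; otherwise alike. Stays empty.
- mat: blue bench mat 170 (x) by 200 (y) by 3 thick, fixed; origin under its centre.
- die_s_mid (a point): the smallest slotted die, standing in its own pocket of the rack: flange 44 across, hex hub 30 across flats, 46 tall; point at its centre, 23 above its underside. Stays there.
- cone: brass cone, 46 across at its foot, 55 tall, standing in its own pocket of the rack; origin under its centre. Stays there.
- dolly: loose dark steel dent block 45 (its x) by 32 (its y) by 30 tall with a stepped top, on the mat beside the large die; origin under its centre. Stays where it is.
- anvil: loose bright steel block 42 (its x) by 36 (its y) by 30 tall, on the mat beside the large die; origin under its centre. Stays where it is.
- glue: white glue bottle with orange cap, 44 across, 110 tall, standing on the bench; origin under its centre. Stays where it is.
- mug: yellow plastic beaker, 76 across, 95 tall, standing on the bench; origin under its centre. Stays where it is.
- hammer: hammer, 260 long, lying flat on the bench, under 45 high; its x axis runs along the handle to the head. Stays where it is.
- file: hand file, 270 long, lying flat on the bench, 24 high; its x axis runs from handle to tip. Stays where it is.
Things that resemble listed ones, but are neither listed nor needed, are in the scene too. Leave any orange or purple look-alike of the part that bears spindle alone. Leave any turquoise look-alike of the part that bears die_a_mid alone.

How it is judged:
By the outcome, as a careful person would: the job done as asked, in the order asked, and still so for the second after the job is handed in, with the robot touching nothing.
It also fails if it takes over 61 s, if anything falls off the work surface, if the arm or the gripper's body presses on something with over 40 N, if the wrist force passes 120 N, or if a joint passes its speed limit or range.

## Working session

There is one attempt and no reset: what is moved stays moved. The work goes in short steps, Python scripts to look and compute and a tool call to move; the robot and the scene stay as the last step left them, time stands still between calls to the robot, and variables do not carry over. Pictures are saved under pics/ and viewed, about 8 in all and at most 12, crops included, and the job is handed in when it is done.

Besides the shell and the picture viewer there is one more tool, called after "Call:" as name(argument=value, ...) on one line, values as JSON. move_arm: Moves the arm, as the interface text tells. Its arguments: {"type":"object","properties":{"increments":{"type":"array","items":{"type":"object","properties":{"tx":{"type":"number"},"ty":{"type":"number"},"tz":{"type":"number"},"rx":{"type":"number"},"ry":{"type":"number"},"rz":{"type":"number"},"gripper":{"type":"number"}}}},"squeeze":{"type":"number"}},"required":["increments"]}

```bash
ls; mkdir -p pics
cat > h.py <<'E'
import numpy as np,cv2
from rig import r
def und(cm,u,v):
    x=(u-cm['cx'])/cm['fx'];y=(v-cm['cy'])/cm['fy'];a,b=x,y
    for _ in range(20):
        s=1+cm['k1']*(a*a+b*b);a,b=x/s,y/s
    return a,b
def cloud(name,depth,us=None,vs=None):
    cm=r.camera_model(name)
    if us is None: vs,us=np.mgrid[0:480,0:640]
    a,b=und(cm,us.astype(float),vs.astype(float))
    d=depth[vs,us]
    P=np.stack([a*d,b*d,d],-1)
    return (P-np.array(cm['t']))@np.array(cm['R'])
def atz(name,row,col,z):
    cm=r.camera_model(name);a,b=und(cm,float(col),float(row))
    R=np.array(cm['R']);c=-R.T@np.array(cm['t']);d=R.T@np.array([a,b,1.])
    return c+d*(z-c[2])/d[2]
def proj(name,X):
    cm=r.camera_model(name);X=np.atleast_2d(X);p=X@np.array(cm['R']).T+np.array(cm['t'])
    x,y=p[:,0]/p[:,2],p[:,1]/p[:,2];s=1+cm['k1']*(x*x+y*y)
    return np.stack([cm['fx']*x*s+cm['cx'],cm['fy']*y*s+cm['cy']],-1)
E
python3 - <<'E'
from h import *
for n in ("side","top"):
    p,d=r.grab_frame(n);np.savez(f"{n}0.npz",p=p,d=d)
    cv2.imwrite(f"pics/{n}0.png",p[:,:,::-1])
    cm=r.camera_model(n);R=np.array(cm['R']);print(n,(-R.T@np.array(cm['t'])).round(),R[2].round(2),cm['fx'],(d==0).mean())
    for q in ["spindle","nose","key_top","home","die_a_mid","die_b_mid","pocket_a_floor","pocket_b_floor","die_s_mid","dolly","anvil","cone","mat"]:
        print(n,q,[(np.round(o["location"]).tolist(),round(o["confidence"],2)) for o in r.place_of(q,n)][:5])
print(r.sense())
E
```

```text
pics
side [241. 850. 806.] [ 0.24 -0.75 -0.61] 487.6828828588184 0.004000651041666667
side spindle [([214.0, 451.0], 0.77), ([315.0, 420.0], 0.77), ([237.0, 301.0], 0.46)]
side nose [([344.0, 276.0], 0.71), ([297.0, 436.0], 0.69), ([216.0, 310.0], 0.62), ([193.0, 469.0], 0.62)]
side key_top [([308.0, 431.0], 0.83), ([202.0, 462.0], 0.79), ([226.0, 308.0], 0.65)]
side home [([314.0, 431.0], 0.91), ([207.0, 458.0], 0.6), ([230.0, 305.0], 0.46)]
side die_a_mid [([308.0, 336.0], 0.97), ([229.0, 305.0], 0.88)]
side die_b_mid [([351.0, 254.0], 0.89), ([199.0, 323.0], 0.57)]
side pocket_a_floor [([234.0, 341.0], 0.8)]
side pocket_b_floor [([223.0, 312.0], 0.69), ([234.0, 240.0], 0.63)]
side die_s_mid [([203.0, 322.0], 0.74)]
side dolly [([388.0, 240.0], 0.78)]
side anvil [([343.0, 278.0], 0.59)]
side cone [([217.0, 353.0], 0.63), ([219.0, 313.0], 0.43)]
side mat [([365.0, 254.0], 0.67)]
top [ 375.  -10. 1043.] [ 0.17 -0.01 -0.99] 459.57468755597955 0.003912760416666667
top spindle [([372.0, 226.0], 0.84), ([385.0, 427.0], 0.78), ([221.0, 316.0], 0.65)]
top nose [([408.0, 437.0], 0.9), ([388
[... 550 characters left out ...]
t [([224.0, 199.0], 0.57)]
{'clock': 1.4, 'qpos': array([-1.16438213e+00,  3.53006399e-01,  1.63339195e+00, -1.78931477e-05,
        1.15519618e+00, -2.38975541e-03]), 'qvel': array([ 0.00021558,  0.00131141, -0.00098281, -0.00136063, -0.00060516,
       -0.00036334]), 'joint_efforts': array([-1.00431203e-04, -6.05171156e+01, -3.42435443e+01, -5.56713655e-05,
        1.18663465e-03,  5.18215256e-05]), 'eef_pos': array([ 248.4485942 , -573.50521504,  207.58041865]), 'tcp_rot': array([-3.14159074e+00,  1.63654470e-05,  4.08811181e-01]), 'contact_force': array([-0.88047712,  0.31766596, -0.04127899]), 'wrist_torque': array([-0.01151989, -0.00106663, -0.02058799]), 'opening': 0.9973413433596193}
```

View pics/side0.png

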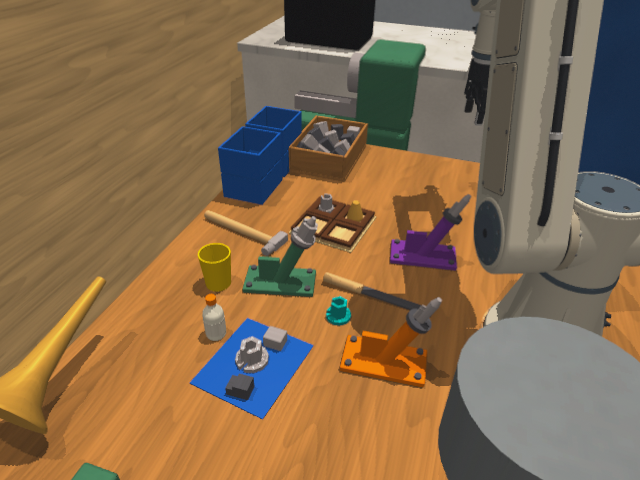

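View pics/top0.png

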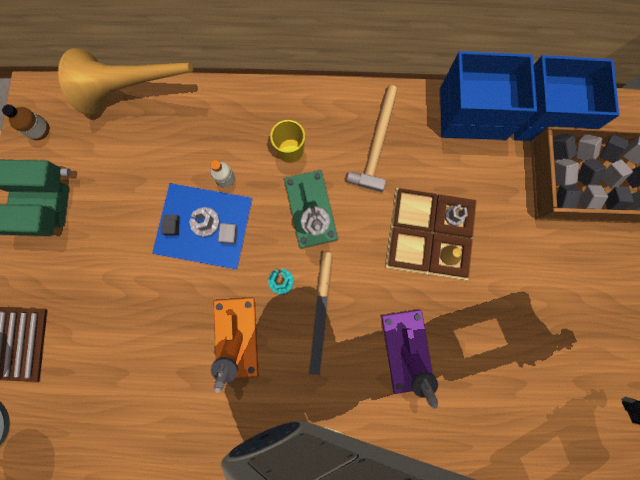

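The top view shows the green stand with die A at about (313,220), the orange and purple stands (look-alikes), and the turquoise die at (281,281), which is also a look-alike. Die B is on the mat at (204,222). The rack has empty pockets at (415,210) and (410,249). Next I'll fit the known shapes to the depth clouds and zoom in.

```bash
cat >> h.py <<'E'
from scipy.optimize import least_squares
def box2(u,v): # combine two signed dists as intersection (extrusion)
    return np.minimum(np.maximum(u,v),0)+np.hypot(np.maximum(u,0),np.maximum(v,0))
def ext(d2,z,z0,z1): return box2(d2,np.abs(z-(z0+z1)/2)-(z1-z0)/2)
def sdf_die(P,fr,ap,slot=True):  # P in die frame, origin at underside
    x,y,z=P.T;rr=np.hypot(x,y)
    th=np.arctan2(y,x);hexd=rr*np.cos((th+np.pi/6)%(np.pi/3)-np.pi/6)-ap
    d=np.minimum(ext(rr-fr,z,0,10),ext(hexd,z,0,46))
    if slot:
        cut=np.minimum(rr-10.5,np.maximum(np.abs(y)-4.25,-x))
        d=np.maximum(d,-cut)
    return d
def sdf_sp(P):
    x,y,z=P.T;rr=np.hypot(x,y)
    rad=np.where(z<50,9,np.clip(9-4*(z-50)/14,5,9))
    d=ext(rr-rad,z,-5,64)
    d=np.minimum(d,ext(np.maximum(np.abs(y)-3,np.abs(x-8)-8),z,0,34))
    return np.minimum(d,ext(rr-25,z,-12,0))
L=0.42
def spR(yaw): # yaw: heading of key's horizontal dir
    c,s=np.cos(yaw),np.sin(yaw);z=np.array([-np.sin(L)*c,-np.sin(L)*s,np.cos(L)])
    x=np.array([np.cos(L)*c,np.cos(L)*s,np.sin(L)]);return np.stack([x,np.cross(z,x),z],1)
def Rz(a): return np.array([[np.cos(a),-np.sin(a),0],[np.sin(a),np.cos(a),0],[0,0,1]])
def fit(P,f,x0s):
    best=None
    for x0 in x0s:
        s=least_squares(lambda p:np.clip(f(P,p),-6,6),x0,loss='soft_l1',f_scale=1.0,x_scale=[1,1,.03],diff_step=1e-4)
        if best is None or s.cost<best.cost: best=s
    return best
def f_spA(P,p,die=(28,17)):
    Q=(P-np.array([p[0],p[1],140]))@spR(p[2]);d=sdf_sp(Q)
    return np.minimum(d,sdf_die(Q,*die)) if die else d
def f_die(P,p,z0,fr,ap): return sdf_die((P-np.array([p[0],p[1],z0]))@Rz(p[2]),fr,ap)
E
cat > m1.py <<'E'
from h import *
C={}
for n in("side","top"):
    z=np.load(f"{n}0.npz");C[n]=cloud(n,z['d'])
T=C["top"];S=C["side"]
print("bench z top/side",np.median(T[300:340,180:200,2]),np.median(S[330:360,320:330,2]))
spt=T[222,314];print("stand approx",spt, "side",S[235,303],"mat die",T[222,204])
c=spt[:2]
def sel(P,lo,hi,c,rad):
    Q=P.reshape(-1,3);return Q[(Q[:,2]>lo)&(Q[:,2]<hi)&(np.hypot(*(Q[:,:2]-c).T)<rad)]
cs=[[spt[0]+dx,spt[1],y] for dx in(0,30) for y in(-.3,0,.3,.6)]
A={n:sel(C[n],136,215,c,60) for n in C}
for k,P in [("top",A["top"]),("side",A["side"]),("both",np.vstack(list(A.values())))]:
    s=fit(P,f_spA,cs);print("spindle",k,len(P),s.x.round(3),np.abs(s.fun).mean().round(2))
b=T[222,204,:2]
B={n:sel(C[n],7,60,b,40) for n in C}
for k,P in [("top",B["top"]),("side",B["side"]),("both",np.vstack(list(B.values())))]:
    ss=sorted([fit(P,lambda P,p:f_die(P,p,3,33,20),[[b[0],b[1],y]]) for y in np.arange(0,6.28,.35)],key=lambda s:s.cost)
    print("dieB",k,len(P),[(s.x.round(3),round(s.cost,1)) for s in ss[::5]],np.abs(ss[0].fun).mean().round(2))
# rack
for nm,(u,v) in dict(p1=(415,210),p2=(410,249)).items():
    p=T[v,u];Q=sel(T,5,17,p[:2],52);r_=cv2.minAreaRect(Q[:,:2].astype(np.float32));print(nm,p.round(1),r_)
for nm,(v,u) in dict(s=(212,456),cone=(254,447),dolly=(225,171),anvil=(234,227),turq=(275,281),glue=(172,220)).items(): print(nm,T[v,u].round())
for n,(x0,y0,x1,y1) in dict(side=(235,200,325,300),top=(140,160,340,260)).items():
    cv2.imwrite(f"pics/c_{n}.png",cv2.resize(np.load(f"{n}0.npz")['p'][y0:y1,x0:x1,::-1],None,fx=4 if n=="top" else 6,fy=4 if n=="top" else 6,interpolation=cv2.INTER_CUBIC))
E
python3 m1.py
```

```text
bench z top/side 0.21842577950219505 -1.0374093499030925
stand approx [541.31895365  10.33086075 190.47324425] side [546.9447519   27.6807676  160.24307219] mat die [562.31812346 256.75925725  47.13849556]
spindle top 646 [5.5444e+02 1.1533e+01 2.6800e-01] 1.0
spindle side 577 [5.55678e+02 1.30730e+01 2.70000e-01] 1.08
spindle both 1223 [5.54934e+02 1.24140e+01 2.70000e-01] 1.11
dieB top 645 [(array([569.773, 266.375,   1.345]), np.float64(563.3)), (array([569.858, 266.369,   4.497]), np.float64(640.2)), (array([ 5.69769e+02,  2.66440e+02, -3.97000e-01]), np.float64(683.8)), (array([564.539, 258.837,   5.567]), np.float64(1089.9))] 1.4
dieB side 872 [(array([570.078, 269.95 ,   1.352]), np.float64(1138.0)), (array([570.178, 269.972,   3.407]), np.float64(1251.5)), (array([570.161, 269.915,   4.484]), np.float64(1254.1)), (array([569.919, 269.868,   2.41 ]), np.float64(1288.8))] 1.86
dieB both 1517 [(array([569.462, 268.724,   1.339]), np.float64(1876.8)), (array([569.433, 268.656,   4.476]), np.float64(2038.4)), (array([569.388, 268.703,   4.415]), np.float64(2045.8)), (array([569.708, 269.07 ,   3.009]), np.float64(2202.7))] 1.83
p1 [ 611.  -217.    13.4] ((607.5445556640625, -215.187744140625), (97.8997802734375, 84.37212371826172), 81.74745178222656)
p2 [ 520.1 -205.    13.3] ((521.5026245117188, -204.72842407226562), (95.21758270263672, 98.20829010009766), 34.62327575683594)
s [ 609. -313.   12.]
cone [ 506. -280.   50.]
dolly [556. 335.  32.]
anvil [539. 206.  36.]
turq [452.  84.  22.]
glue [666. 220.  86.]
```

```bash
cat > m2.py <<'E'
from h import *
C={};I={}
for n in("side","top"):
    z=np.load(f"{n}0.npz");C[n]=cloud(n,z['d']);I[n]=z['p']
def sel(P,lo,hi,c,rad):
    Q=P.reshape(-1,3);return Q[(Q[:,2]>lo)&(Q[:,2]<hi)&(np.hypot(*(Q[:,:2]-c).T)<rad)]
b=np.array([569.5,267])
for k in("top","side"):
    P=sel(C[k],7,60,b,36)
    ss=sorted([fit(P,lambda P,p:f_die(P,p,3,33,20),[[b[0],b[1],y]]) for y in np.arange(0,6.28,.35)],key=lambda s:s.cost)
    print("dieB",k,len(P),[(s.x.round(3),round(s.cost,1)) for s in ss[::4]],np.abs(ss[0].fun).mean().round(2))
# rack: pocket fit: height image; cells 88 square
T=C["top"]
for n in("top","side"):
  for nm,c,in dict(p1=(607,-216),p2=(521,-205)).items():
    Q=sel(C[n],5,30,np.array(c),62)
    def f(p,w):
        q=(Q[:,:2]-p[:2])@Rz(p[2])[:2,:2];m=np.abs(q).max(1)
        return np.where(m<44,np.clip(Q[:,2]-np.where(m<w/2,12,22),-6,6),0)
    out=[]
    for w in(64,74):
        best=min(((np.abs(f((x,y,a),w)).sum(),x,y,a) for x in c[0]+np.arange(-10,11,2) for y in c[1]+np.arange(-10,11,2) for a in np.arange(-.4,.41,.05)))
        out.append((w,np.round(best,2)))
    print(n,nm,len(Q),out)
def crop(n,x0,y0,x1,y1,k): return cv2.resize(I[n][y0:y1,x0:x1,::-1],(int((x1-x0)*k),int((y1-y0)*k)),interpolation=cv2.INTER_CUBIC)
a=crop("top",150,170,350,270,4);bb=np.hstack([crop("top",380,180,480,280,2.66),crop("side",220,320,320,400,2.66)[:213],crop("side",240,205,320,305,2.66)])if 0 else None
h=[crop("top",380,180,480,280,2.6),crop("side",225,320,325,420,2.6),crop("side",250,200,350,300,2.6)]
row=np.hstack(h);a=cv2.resize(a,(row.shape[1],int(a.shape[0]*row.shape[1]/800)))
cv2.imwrite("pics/c1.png",np.vstack([row,a])[:600]);print(np.vstack([row,a]).shape)
E
python3 m2.py
```

```text
dieB top 639 [(array([569.742, 266.428,   1.343]), np.float64(412.4)), (array([569.737, 266.442,   2.391]), np.float64(459.9)), (array([5.69570e+02, 2.66466e+02, 2.91000e-01]), np.float64(478.5)), (array([569.759, 266.658,   3.226]), np.float64(506.8)), (array([569.907, 266.466,   3.783]), np.float64(543.5))] 1.15
dieB side 812 [(array([570.001, 269.868,   1.355]), np.float64(411.6)), (array([570.105, 269.901,   3.408]), np.float64(532.5)), (array([569.977, 269.787,   4.502]), np.float64(535.0)), (array([569.87 , 269.796,   2.418]), np.float64(571.7)), (array([570.129, 270.328,   3.965]), np.float64(664.9))] 0.99
top p1 1987 [(64, array([ 3.38081e+03,  6.15000e+02, -2.18000e+02, -1.00000e-01])), (74, array([ 2.74666e+03,  6.11000e+02, -2.16000e+02, -1.50000e-01]))]
top p2 2045 [(64, array([ 3.0412e+03,  5.2100e+02, -2.0500e+02, -1.5000e-01])), (74, array([ 3.97638e+03,  5.21000e+02, -2.07000e+02, -1.50000e-01]))]
side p1 576 [(64, array([ 6.7823e+02,  6.1300e+02, -2.0600e+02,  4.0000e-01])), (74, array([ 6.9095e+02,  6.1500e+02, -2.0600e+02,  3.5000e-01]))]
side p2 988 [(64, array([ 1.19319e+03,  5.21000e+02, -2.07000e+02, -1.00000e-01])), (74, array([ 1.54268e+03,  5.21000e+02, -2.09000e+02, -1.50000e-01]))]
(650, 780, 3)
```

View pics/c1.png

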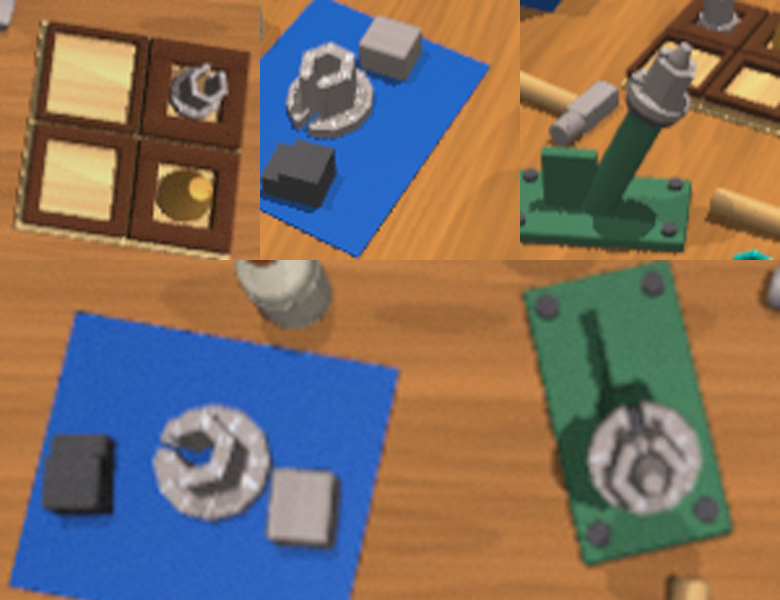

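Die A's own pocket is the 64-wide one nearer the robot, at (521,-206). The far one fits 74. Spindle, die B and slot fits agree with the crop: B's slot points to world +y. Now I'll plan the first moves.

```bash
cat >> h.py <<'E'
from scipy.spatial.transform import Rotation as Ro
def toolR(Rd,al):
    z=-Rd[:,2];y=Rd@np.array([np.cos(al),np.sin(al),0]);return np.stack([np.cross(y,z),y,z],1)
def cur():
    s=r.sense();return np.array(s['eef_pos']),Ro.from_euler('xyz',s['tcp_rot']).as_matrix(),s
def go(Rt,pt,p=None,R=None):
    """print turn (tool axes, deg, in place) then shift (cm) after turn"""
    if p is None: p,R,_=cur()
    rv=Ro.from_matrix(R.T@Rt).as_rotvec(degrees=True);d=Rt.T@(np.array(pt)-p)/10
    n=int(np.ceil(np.abs(rv).max()/8.0));m=int(np.ceil(np.linalg.norm(d)/4.5))
    print("turn",rv.round(2),"n",n,(rv/max(n,1)).round(2),"| shift",d.round(2),"m",m,(d/max(m,1)).round(3),"| world shift/10",((np.array(pt)-p)/10).round(2))
SP=np.array([555.,12.4,140.]);SY=.27
AL=-np.pi/3
E
python3 - <<'E'
from h import *
Rd=spR(SY);Rt=toolR(Rd,AL)
p,R,s=cur()
up=p+[0,0,130]
print("target tcp",SP+Rd[:,2]*110,"home grasp",SP+Rd[:,2]*13)
go(Rt,SP+Rd[:,2]*110,up,R)
E
```

```text
target tcp [5.11771358e+02 4.36121538e-01 2.40439783e+02] home grasp [549.89116045  10.98608709 151.87015622]
turn [ -7.87  22.9  -21.72] n 3 [-2.62  7.63 -7.24] | shift [ 52.89 -25.23  25.46] m 15 [ 3.526 -1.682  1.697] | world shift/10 [26.33 57.39 -9.71]
```

Call:
move_arm(increments=[{"tz": -4.3, "gripper": 1}, {"tz": -4.3}, {"tz": -4.4}, {"rx": -1.57, "ry": 4.58, "rz": -4.34}, {"rx": -1.57, "ry": 4.58, "rz": -4.34}, {"rx": -1.57, "ry": 4.58, "rz": -4.34}, {"rx": -1.57, "ry": 4.58, "rz": -4.34}, {"rx": -1.57, "ry": 4.58, "rz": -4.34}, {"tx": 3.53, "ty": -1.68, "tz": 1.7}, {"tx": 3.53, "ty": -1.68, "tz": 1.7}, {"tx": 3.53, "ty": -1.68, "tz": 1.7}, {"tx": 3.53, "ty": -1.68, "tz": 1.7}], squeeze=50)

```text
invalid input
```

Call:
move_arm(increments=[{"tx": 3.53, "ty": -1.68, "tz": 1.7}, {"tx": 3.53, "ty": -1.68, "tz": 1.7}, {"tx": 3.53, "ty": -1.68, "tz": 1.7}, {"tx": 3.53, "ty": -1.68, "tz": 1.7}, {"tx": 3.53, "ty": -1.68, "tz": 1.7}, {"tx": 3.53, "ty": -1.68, "tz": 1.7}, {"tx": 3.53, "ty": -1.68, "tz": 1.7}, {"tx": 3.53, "ty": -1.68, "tz": 1.7}, {"tx": 3.53, "ty": -1.68, "tz": 1.7}, {"tx": 3.53, "ty": -1.68, "tz": 1.7}, {"tx": 3.53, "ty": -1.68, "tz": 1.7, "gripper": 0.3}, {}])

```text
invalid input
```

```bash
cat > m3.py <<'E'
from h import *
Rd=spR(SY);Rt=toolR(Rd,AL)
go(Rt,SP+Rd[:,2]*13);print(cur()[2]['opening'],cur()[2]['clock'])
ims=[]
for n,(x0,y0,x1,y1) in dict(side=(220,140,400,320),top=(240,120,420,300)).items():
    p,d=r.grab_frame(n);ims.append(cv2.resize(p[y0:y1,x0:x1,::-1],(400,400),interpolation=cv2.INTER_CUBIC))
cv2.imwrite("pics/pre.png",np.hstack(ims))
E
python3 m3.py
```

```text
turn [ -7.87  22.9  -21.72] n 3 [-2.62  7.63 -7.24] | shift [ 57.48 -22.58  23.29] m 15 [ 3.832 -1.505  1.553] | world shift/10 [30.14 58.45 -5.57]
0.9973413433596193 1.4
```

View pics/pre.png

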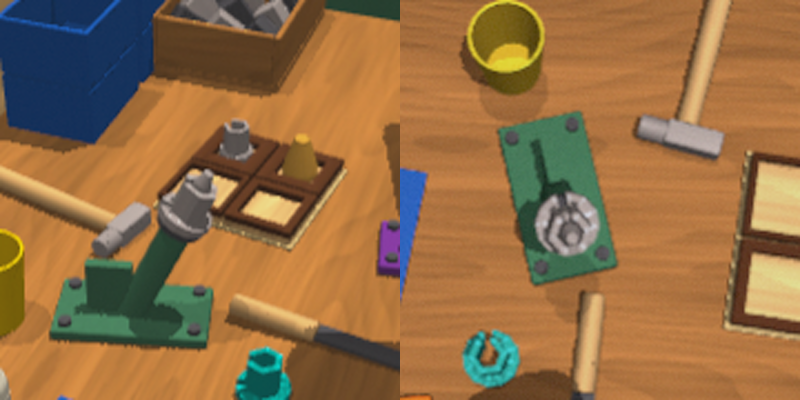

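The arm hasn't moved: both calls were refused, probably because each row needs every field. I'll resend with full rows. The picture shows the stand with die A unobstructed, as before.

Call:
move_arm(increments=[{"tx": 0, "ty": 0, "tz": -4.3, "rx": 0, "ry": 0, "rz": 0, "gripper": 1}, {"tx": 0, "ty": 0, "tz": -4.3, "rx": 0, "ry": 0, "rz": 0, "gripper": 1}, {"tx": 0, "ty": 0, "tz": -4.4, "rx": 0, "ry": 0, "rz": 0, "gripper": 1}, {"tx": 0, "ty": 0, "tz": 0, "rx": -1.57, "ry": 4.58, "rz": -4.34, "gripper": 1}, {"tx": 0, "ty": 0, "tz": 0, "rx": -1.57, "ry": 4.58, "rz": -4.34, "gripper": 1}, {"tx": 0, "ty": 0, "tz": 0, "rx": -1.57, "ry": 4.58, "rz": -4.34, "gripper": 1}, {"tx": 0, "ty": 0, "tz": 0, "rx": -1.57, "ry": 4.58, "rz": -4.34, "gripper": 1}, {"tx": 0, "ty": 0, "tz": 0, "rx": -1.57, "ry": 4.58, "rz": -4.34, "gripper": 1}, {"tx": 3.53, "ty": -1.68, "tz": 1.7, "rx": 0, "ry": 0, "rz": 0, "gripper": 1}, {"tx": 3.53, "ty": -1.68, "tz": 1.7, "rx": 0, "ry": 0, "rz": 0, "gripper": 1}, {"tx": 3.53, "ty": -1.68, "tz": 1.7, "rx": 0, "ry": 0, "rz": 0, "gripper": 1}, {"tx": 3.53, "ty": -1.68, "tz": 1.7, "rx": 0, "ry": 0, "rz": 0, "gripper": 1}], squeeze=50)

```text
clock: 2.7
eef_pos: [319.1, -419.1, 311.3]
tcp_rot: [2.922, -0.361, 0.833]
contact_force: [0.3, -0.4, 0.4]
opening: 1.002
```

Call:
move_arm(increments=[{"tx": 3.53, "ty": -1.68, "tz": 1.7, "rx": 0, "ry": 0, "rz": 0, "gripper": 0.3}, {"tx": 3.53, "ty": -1.68, "tz": 1.7, "rx": 0, "ry": 0, "rz": 0, "gripper": 0.3}, {"tx": 3.53, "ty": -1.68, "tz": 1.7, "rx": 0, "ry": 0, "rz": 0, "gripper": 0.3}, {"tx": 3.53, "ty": -1.68, "tz": 1.7, "rx": 0, "ry": 0, "rz": 0, "gripper": 0.3}, {"tx": 3.53, "ty": -1.68, "tz": 1.7, "rx": 0, "ry": 0, "rz": 0, "gripper": 0.3}, {"tx": 3.53, "ty": -1.68, "tz": 1.7, "rx": 0, "ry": 0, "rz": 0, "gripper": 0.3}, {"tx": 3.53, "ty": -1.68, "tz": 1.7, "rx": 0, "ry": 0, "rz": 0, "gripper": 0.3}, {"tx": 3.53, "ty": -1.68, "tz": 1.7, "rx": 0, "ry": 0, "rz": 0, "gripper": 0.3}, {"tx": 3.53, "ty": -1.68, "tz": 1.7, "rx": 0, "ry": 0, "rz": 0, "gripper": 0.3}, {"tx": 3.53, "ty": -1.68, "tz": 1.7, "rx": 0, "ry": 0, "rz": 0, "gripper": 0.3}])

```text
clock: 3.7
eef_pos: [495.6, -35.9, 247.4]
tcp_rot: [2.921, -0.362, 0.834]
contact_force: [0.3, -0.8, -0.3]
opening: 0.653
```

```bash
cat > m3.py <<'E'
from h import *
Rd=spR(SY);Rt=toolR(Rd,AL)
go(Rt,SP+Rd[:,2]*13);print(cur()[2]['opening'],cur()[2]['clock'],cur()[0])
E
python3 m3.py
```

```text
turn [ 0.04 -0.06 -0.  ] n 1 [ 0.04 -0.06 -0.  ] | shift [ 3.29 -1.64 11.36] m 3 [ 1.097 -0.547  3.788] | world shift/10 [ 5.43  4.68 -9.55]
0.6526170567398706 3.7 [495.55785011 -35.86028055 247.3581288 ]
```

Call:
move_arm(increments=[{"tx": 3.29, "ty": -1.64, "tz": 0, "rx": 0, "ry": 0, "rz": 0, "gripper": 0.3}, {"tx": 0, "ty": 0, "tz": 2.5, "rx": 0, "ry": 0, "rz": 0, "gripper": 0.3}, {"tx": 0, "ty": 0, "tz": 2.5, "rx": 0, "ry": 0, "rz": 0, "gripper": 0.3}, {"tx": 0, "ty": 0, "tz": 2.5, "rx": 0, "ry": 0, "rz": 0, "gripper": 0.3}, {"tx": 0, "ty": 0, "tz": 1.5, "rx": 0, "ry": 0, "rz": 0, "gripper": 0.3}, {"tx": 0, "ty": 0, "tz": 1.2, "rx": 0, "ry": 0, "rz": 0, "gripper": 0.3}, {"tx": 0, "ty": 0, "tz": 1.2, "rx": 0, "ry": 0, "rz": 0, "gripper": 0.3}])

```text
clock: 4.4
eef_pos: [549.9, 9.4, 150.8]
tcp_rot: [2.922, -0.361, 0.834]
contact_force: [-0.3, 0.2, -0.4]
opening: 0.65
```

```bash
python3 m3.py
python3 - <<'E'
from h import *
print(r.sense()['contact_force'])
ims=[]
for n,(x0,y0,x1,y1) in dict(side=(240,170,360,290),top=(260,160,380,280)).items():
    p,d=r.grab_frame(n);ims.append(cv2.resize(p[y0:y1,x0:x1,::-1],(400,400),interpolation=cv2.INTER_CUBIC))
cv2.imwrite("pics/pre2.png",np.hstack(ims))
E
```

```text
turn [-0.   -0.02 -0.02] n 1 [-0.   -0.02 -0.02] | shift [ 0.15 -0.09 -0.08] m 1 [ 0.149 -0.093 -0.078] | world shift/10 [0.   0.16 0.1 ]
0.6504898582933617 4.4 [549.88305706   9.37060035 150.82058241]
[-0.27282792  0.24212734 -0.40003086]
```

View pics/pre2.png

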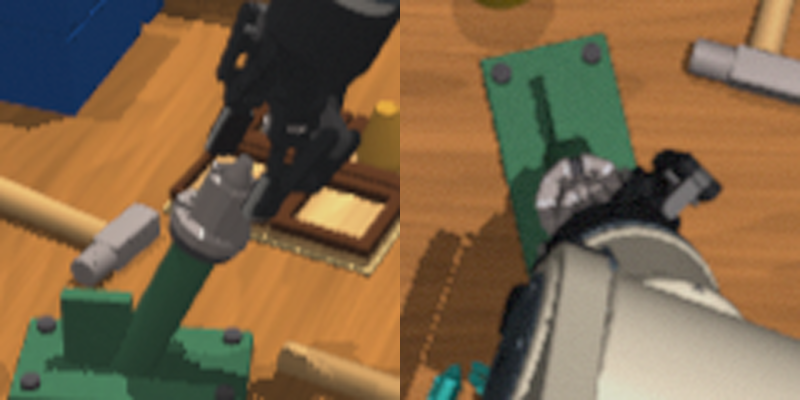

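The fingers straddle the hub: in the side crop the near finger is at (255,190) and the far one is hidden behind the hub. The flange is just beyond the tips. Closing now.

Call:
move_arm(increments=[{"tx": 0.05, "ty": -0.03, "tz": 0, "rx": 0, "ry": 0, "rz": 0, "gripper": -1}, {"tx": 0, "ty": 0, "tz": 0, "rx": 0, "ry": 0, "rz": 0, "gripper": -1}, {"tx": 0, "ty": 0, "tz": 0, "rx": 0, "ry": 0, "rz": 0, "gripper": -1}, {"tx": 0, "ty": 0, "tz": 0, "rx": 0, "ry": 0, "rz": 0, "gripper": -1}, {"tx": 0, "ty": 0, "tz": 0, "rx": 0, "ry": 0, "rz": 0, "gripper": -1}, {"tx": 0, "ty": 0, "tz": 0, "rx": 0, "ry": 0, "rz": 0, "gripper": -1}], squeeze=50)

```text
clock: 5.1
eef_pos: [549.6, 9.8, 152.1]
tcp_rot: [2.922, -0.362, 0.834]
contact_force: [-5.1, -0.3, 6.9]
opening: 0.38
```

```bash
python3 m3.py; python3 -c "
from h import *
p,R,s=cur();print(s['contact_force']@R,s['wrist_torque']@R)"
```

```text
turn [ 0.02 -0.04 -0.02] n 1 [ 0.02 -0.04 -0.02] | shift [ 0.09 -0.07  0.04] m 1 [ 0.089 -0.071  0.04 ] | world shift/10 [ 0.02  0.12 -0.02]
0.380306162855585 5.1 [549.64834035   9.81810651 152.0628332 ]
[-1.02903207 -1.81219046 -8.31486818] [ 0.25003392 -0.36163074 -0.03673718]
```

Call:
move_arm(increments=[{"tx": 0, "ty": 0, "tz": -0.5, "rx": 0, "ry": 0, "rz": 0, "gripper": -1}, {"tx": 0, "ty": 0, "tz": -0.8, "rx": 0, "ry": 0, "rz": 0, "gripper": -1}, {"tx": 0, "ty": 0, "tz": -1, "rx": 0, "ry": 0, "rz": 0, "gripper": -1}, {"tx": 0, "ty": 0, "tz": -1, "rx": 0, "ry": 0, "rz": 0, "gripper": -1}, {"tx": 0, "ty": 0, "tz": -1, "rx": 0, "ry": 0, "rz": 0, "gripper": -1}, {"tx": 0, "ty": 0, "tz": -1, "rx": 0, "ry": 0, "rz": 0, "gripper": -1}], squeeze=70)

```text
clock: 5.7
eef_pos: [528.4, 4.0, 200.7]
tcp_rot: [2.922, -0.361, 0.833]
contact_force: [-0.1, 0.3, -3.3]
opening: 0.373
```

Call:
move_arm(increments=[{"tx": 0, "ty": 0, "tz": -1, "rx": 0, "ry": 0, "rz": 0, "gripper": -1}, {"tx": 0, "ty": 0, "tz": -1.5, "rx": 0, "ry": 0, "rz": 0, "gripper": -1}, {"tx": 0, "ty": 0, "tz": -1.5, "rx": 0, "ry": 0, "rz": 0, "gripper": -1}, {"tx": 0, "ty": 0, "tz": -2, "rx": 0, "ry": 0, "rz": 0, "gripper": -1}, {"tx": 0, "ty": 0, "tz": -2, "rx": 0, "ry": 0, "rz": 0, "gripper": -1}, {"tx": 0, "ty": 0, "tz": 0, "rx": 0, "ry": 0, "rz": 0, "gripper": -1}])

```text
clock: 6.3
eef_pos: [498.0, -5.0, 275.7]
tcp_rot: [2.918, -0.364, 0.834]
contact_force: [0.3, -0.1, -4.1]
opening: 0.371
```

```bash
cat > m4.py <<'E'
from h import *
T,d=r.grab_frame("top");S,ds=r.grab_frame("side")
cv2.imwrite("pics/lift.png",np.hstack([cv2.resize(S[120:300,220:400,::-1],(400,400)),cv2.resize(T[150:330,250:430,::-1],(400,400))]))
p,R,s=cur();print(s['clock'],p,s['opening'],s['contact_force'])
# pocket target: tool vertical, keep yaw of tool y
PK=np.array([521,-206,12.]);a=-.14
for yaw in (-45,-21.5-0,):
    Rt=toolR(Rz(np.radians(yaw)),0);go(Rt,PK+[0,0,80])
E
python3 m4.py
```

```text
6.4 [497.40265093  -4.73235192 273.02051964] 0.3697747412462587 [ 0.68094673 -0.40187253 -4.61608983]
turn [ 11.98 -20.93   0.43] n 3 [ 3.99 -6.98  0.14] | shift [-12.56  15.9   18.1 ] m 7 [-1.795  2.271  2.586] | world shift/10 [  2.36 -20.13 -18.1 ]
turn [ 16.1  -18.18 -22.72] n 3 [ 5.37 -6.06 -7.57] | shift [-17.86   9.57  18.1 ] m 7 [-2.552  1.367  2.586] | world shift/10 [  2.36 -20.13 -18.1 ]
```

View pics/lift.png

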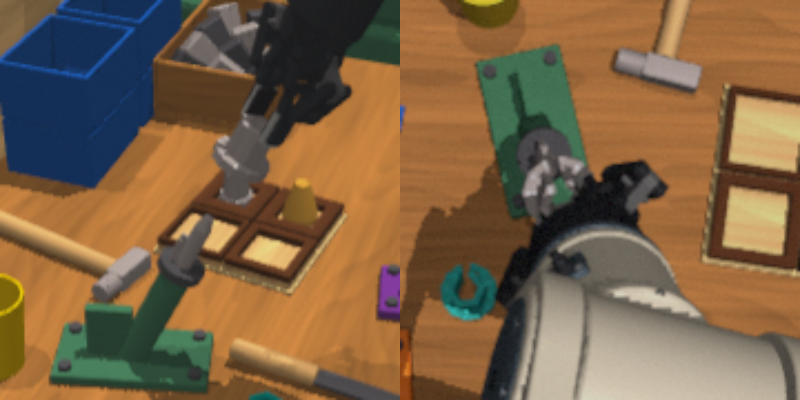

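Die A is clear of the spindle and held upright in the jaws, with the bare nose visible at (210,225) in the left half. Carrying it over its pocket.

Call:
move_arm(increments=[{"tx": 0, "ty": 0, "tz": 0, "rx": 3, "ry": -5.23, "rz": 0.1, "gripper": -1}, {"tx": 0, "ty": 0, "tz": 0, "rx": 3, "ry": -5.23, "rz": 0.1, "gripper": -1}, {"tx": 0, "ty": 0, "tz": 0, "rx": 3, "ry": -5.23, "rz": 0.1, "gripper": -1}, {"tx": 0, "ty": 0, "tz": 0, "rx": 2.98, "ry": -5.24, "rz": 0.1, "gripper": -1}, {"tx": -2.5, "ty": 3.2, "tz": 0, "rx": 0, "ry": 0, "rz": 0, "gripper": -1}, {"tx": -2.5, "ty": 3.2, "tz": 0, "rx": 0, "ry": 0, "rz": 0, "gripper": -1}, {"tx": -2.5, "ty": 3.2, "tz": 0, "rx": 0, "ry": 0, "rz": 0, "gripper": -1}, {"tx": -2.5, "ty": 3.2, "tz": 3, "rx": 0, "ry": 0, "rz": 0, "gripper": -1}, {"tx": -2.5, "ty": 3.1, "tz": 3, "rx": 0, "ry": 0, "rz": 0, "gripper": -1}, {"tx": 0, "ty": 0, "tz": 4, "rx": 0, "ry": 0, "rz": 0, "gripper": -1}, {"tx": 0, "ty": 0, "tz": 4, "rx": 0, "ry": 0, "rz": 0, "gripper": -1}, {"tx": 0, "ty": 0, "tz": 0, "rx": 0, "ry": 0, "rz": 0, "gripper": -1}])

```text
clock: 7.6
eef_pos: [517.1, -203.5, 126.6]
tcp_rot: [-3.13, 0.005, 0.786]
contact_force: [-0.8, -0.2, -3.9]
opening: 0.366
```

```bash
cat > m5.py <<'E'
from h import *
PK=np.array([521,-206,12.])
Rt=toolR(Rz(np.radians(-45)),0);go(Rt,PK+[0,0,13.4+40]-.9*Rt[:,0])
T,d=r.grab_frame("top");S,ds=r.grab_frame("side")
p,R,s=cur();print(s['clock'],p,s['opening'])
# bare spindle fit + die in hand
def sel(P,lo,hi,c,rad):
    Q=P.reshape(-1,3);return Q[(Q[:,2]>lo)&(Q[:,2]<hi)&(np.hypot(*(Q[:,:2]-c).T)<rad)]
A=[sel(cloud(n,D),136,215,np.array([541,10]),60) for n,D in(("top",d),("side",ds))]
for P in A+[np.vstack(A)]:
    f=fit(P,lambda P,p:f_spA(P,p,None),[[555,12,.27],[555,12,.15],[555,12,.4]]);print("sp",len(P),f.x.round(3),np.abs(f.fun).mean().round(2))
c=p[:2]
H=[sel(cloud(n,D),p[2]-15,p[2]+33,c,40) for n,D in(("top",d),("side",ds))];print("hand pts",[len(h) for h in H])
cv2.imwrite("pics/pk.png",np.hstack([cv2.resize(S[150:290,260:400,::-1],(400,400)),cv2.resize(T[160:300,340:480,::-1],(400,400))]))
np.savez("hold.npz",d=d,ds=ds,T=T,S=S)
E
python3 m5.py
```

```text
turn [-0.64  0.27  0.01] n 1 [-0.64  0.27  0.01] | shift [0.01 0.45 6.12] m 2 [3.000e-03 2.240e-01 3.062e+00] | world shift/10 [ 0.32 -0.31 -6.12]
7.7 [ 521.10221342 -204.64867207  132.31601905] 0.37051059870434555
sp 432 [5.54465e+02 1.12360e+01 2.56000e-01] 1.02
sp 374 [5.55262e+02 1.29930e+01 2.70000e-01] 1.08
sp 806 [5.54707e+02 1.23520e+01 2.68000e-01] 1.12
hand pts [106, 352]
```

View pics/pk.png

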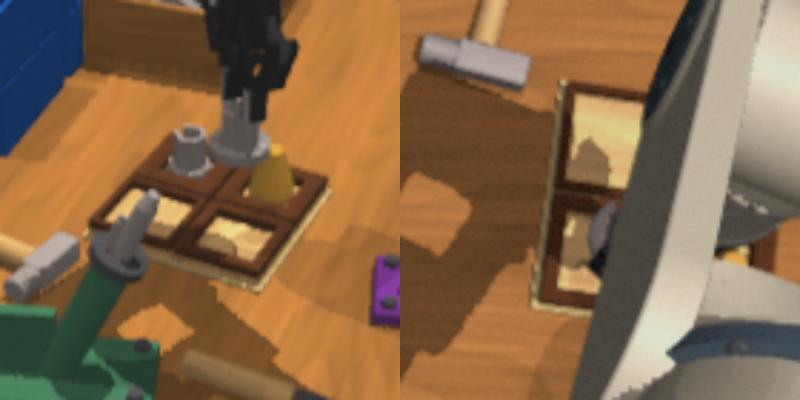

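Pockets and cone are as expected, with die A above the near pocket (the image shows it high, at (240,150) in the left half). Descending in two stages.

Call:
move_arm(increments=[{"tx": 0, "ty": 0.1, "tz": 3, "rx": 0, "ry": 0, "rz": 0, "gripper": -1}, {"tx": 0, "ty": 0, "tz": 2.5, "rx": 0, "ry": 0, "rz": 0, "gripper": -1}, {"tx": 0, "ty": 0, "tz": 2, "rx": 0, "ry": 0, "rz": 0, "gripper": -1}, {"tx": 0, "ty": 0, "tz": 0, "rx": 0, "ry": 0, "rz": 0, "gripper": -1}, {"tx": 0, "ty": 0, "tz": 0, "rx": 0, "ry": 0, "rz": 0, "gripper": -1}, {"tx": 0, "ty": 0, "tz": 0, "rx": 0, "ry": 0, "rz": 0, "gripper": -1}])

```text
clock: 8.3
eef_pos: [523.8, -206.2, 60.2]
tcp_rot: [3.139, -0.001, 0.787]
contact_force: [0.4, -0.3, -4.5]
opening: 0.37
```

```bash
python3 m5.py|head -3
python3 - <<'E'
from h import *
p,R,s=cur();S,ds=r.grab_frame("side");T,d=r.grab_frame("top")
for n,D in(("side",ds),("top",d)):
    Q=cloud(n,D).reshape(-1,3);Q=Q[(Q[:,2]>p[2]-16)&(Q[:,2]<p[2]-5)&(np.hypot(*(Q[:,:2]-p[:2]).T)<34)]
    if len(Q)<10: print(n,len(Q));continue
    def f(q):
        rr=np.hypot(*(Q[:,:2]-q).T);return np.minimum(28-rr,0)*1.0+np.maximum(28-rr,0)*.1
    Z=Q;g=least_squares(lambda q:sdf_die(Z-np.array([q[0],q[1],q[2]]),28,17,False).clip(-5,5),[p[0],p[1],p[2]-13],loss='soft_l1');print(n,len(Q),"flange centre/underside",g.x.round(1))
E
```

```text
turn [ 0.14 -0.05  0.07] n 1 [ 0.14 -0.05  0.07] | shift [-0.27 -0.21 -0.52] m 1 [-0.273 -0.212 -0.516] | world shift/10 [-0.34 -0.04  0.52]
8.4 [ 523.2690241  -206.10390474   59.74960399] 0.3660725214090468
sp 426 [5.5462e+02 1.1306e+01 2.6100e-01] 1.02
side 70 flange centre/underside [ 524.  -205.    44.2]
top 19 flange centre/underside [ 524.8 -206.4   43.8]
```

Call:
move_arm(increments=[{"tx": -0.25, "ty": -0.18, "tz": 0, "rx": 0, "ry": 0, "rz": 0, "gripper": -1}, {"tx": 0, "ty": 0, "tz": 0.8, "rx": 0, "ry": 0, "rz": 0, "gripper": -1}, {"tx": 0, "ty": 0, "tz": 0.8, "rx": 0, "ry": 0, "rz": 0, "gripper": -1}, {"tx": 0, "ty": 0, "tz": 0.6, "rx": 0, "ry": 0, "rz": 0, "gripper": -1}, {"tx": 0, "ty": 0, "tz": 0.3, "rx": 0, "ry": 0, "rz": 0, "gripper": -1}, {"tx": 0, "ty": 0, "tz": 0.2, "rx": 0, "ry": 0, "rz": 0, "gripper": -1}, {"tx": 0, "ty": 0, "tz": 0.2, "rx": 0, "ry": 0, "rz": 0, "gripper": -1}, {"tx": 0, "ty": 0, "tz": 0, "rx": 0, "ry": 0, "rz": 0, "gripper": -1}], squeeze=40)

```text
clock: 9.3
eef_pos: [518.9, -206.2, 28.8]
tcp_rot: [-3.141, 0.001, 0.786]
contact_force: [-0.1, 0.7, -4.0]
opening: 0.371
```

Call:
move_arm(increments=[{"tx": 0, "ty": 0, "tz": 0.1, "rx": 0, "ry": 0, "rz": 0, "gripper": -1}, {"tx": 0, "ty": 0, "tz": 0.1, "rx": 0, "ry": 0, "rz": 0, "gripper": -1}, {"tx": 0, "ty": 0, "tz": 0, "rx": 0, "ry": 0, "rz": 0, "gripper": -1}])

```text
clock: 9.6
eef_pos: [518.9, -206.2, 27.0]
tcp_rot: [-3.141, 0.001, 0.786]
contact_force: [0.2, 0.1, -3.3]
opening: 0.368
```

Call:
move_arm(increments=[{"tx": 0, "ty": 0, "tz": 0.1, "rx": 0, "ry": 0, "rz": 0, "gripper": -1}, {"tx": 0, "ty": 0, "tz": 0.1, "rx": 0, "ry": 0, "rz": 0, "gripper": -1}, {"tx": 0, "ty": 0, "tz": 0, "rx": 0, "ry": 0, "rz": 0, "gripper": -1}])

```text
clock: 9.9
eef_pos: [519.0, -206.3, 26.0]
tcp_rot: [-3.141, 0.001, 0.786]
contact_force: [-4.1, 1.2, 9.7]
opening: 0.369
```

Call:
move_arm(increments=[{"tx": 0, "ty": 0, "tz": 0, "rx": 0, "ry": 0, "rz": 0, "gripper": 0.3}, {"tx": 0, "ty": 0, "tz": 0, "rx": 0, "ry": 0, "rz": 0, "gripper": 0.3}, {"tx": 0, "ty": 0, "tz": 0, "rx": 0, "ry": 0, "rz": 0, "gripper": 0.3}, {"tx": 0, "ty": 0, "tz": 0, "rx": 0, "ry": 0, "rz": 0, "gripper": 0.3}, {"tx": 0, "ty": 0, "tz": -1.5, "rx": 0, "ry": 0, "rz": 0, "gripper": 0.3}, {"tx": 0, "ty": 0, "tz": -3, "rx": 0, "ry": 0, "rz": 0, "gripper": 0.3}, {"tx": 0, "ty": 0, "tz": -5, "rx": 0, "ry": 0, "rz": 0, "gripper": 0.3}, {"tx": 0, "ty": 0, "tz": -5, "rx": 0, "ry": 0, "rz": 0, "gripper": 0.3}, {"tx": 0, "ty": 0, "tz": -5, "rx": 0, "ry": 0, "rz": 0, "gripper": 0.3}, {"tx": 0, "ty": 0, "tz": -4, "rx": 0, "ry": 0, "rz": 0, "gripper": 0.3}, {"tx": 0, "ty": 0, "tz": 0, "rx": 0, "ry": 0, "rz": 0, "gripper": 0.3}])

```text
clock: 11.0
eef_pos: [522.2, -207.4, 267.6]
tcp_rot: [3.132, -0.004, 0.786]
contact_force: [-0.0, 0.6, 0.3]
opening: 0.647
```

```bash
cat > m6.py <<'E'
from h import *
BP=np.array([569.9,268,3.]);BY=1.347
Rd=Rz(BY);Rt=toolR(Rd,AL);go(Rt,BP+[0,0,120]);go(Rt,BP+[0,0,14])
s=cur()[2];print(s['clock'],s['eef_pos'],s['opening'],s['qpos'].round(2))
E
python3 m6.py
python3 - <<'E'
from h import *
S,ds=r.grab_frame("side");T,d=r.grab_frame("top")
for n,D in(("side",ds),("top",d)):
    Q=cloud(n,D).reshape(-1,3);Q=Q[(Q[:,2]>14)&(Q[:,2]<70)&(np.hypot(*(Q[:,:2]-[520,-206]).T)<36)]
    g=least_squares(lambda q:sdf_die(Q-q,28,17,False).clip(-5,5),[520,-206,12],loss='soft_l1');print(n,len(Q),"A centre/underside",g.x.round(1),np.abs(g.fun).mean())
E
```

```text
turn [  0.61   0.1  -62.13] n 8 [ 0.08  0.01 -7.77] | shift [44.01 18.6  14.46] m 12 [3.668 1.55  1.205] | world shift/10 [  4.77  47.54 -14.46]
turn [  0.61   0.1  -62.13] n 8 [ 0.08  0.01 -7.77] | shift [44.01 18.6  25.06] m 12 [3.668 1.55  2.088] | world shift/10 [  4.77  47.54 -25.06]
11.0 [ 522.16239258 -207.43921596  267.58047127] 0.6474837507624714 [-0.38  0.2   1.71 -0.    1.23  0.4 ]
side 381 A centre/underside [ 519.4 -205.    12.6] 2.0412509641759238
top 633 A centre/underside [ 519.6 -207.3   13.9] 2.164441536754614
```

Call:
move_arm(increments=[{"tx": 0, "ty": 0, "tz": 0, "rx": 0, "ry": 0, "rz": -7.77, "gripper": 0.4}, {"tx": 0, "ty": 0, "tz": 0, "rx": 0, "ry": 0, "rz": -7.77, "gripper": 0.4}, {"tx": 0, "ty": 0, "tz": 0, "rx": 0, "ry": 0, "rz": -7.77, "gripper": 0.4}, {"tx": 0, "ty": 0, "tz": 0, "rx": 0, "ry": 0, "rz": -7.77, "gripper": 0.4}, {"tx": 0, "ty": 0, "tz": 0, "rx": 0, "ry": 0, "rz": -7.77, "gripper": 0.4}, {"tx": 0, "ty": 0, "tz": 0, "rx": 0, "ry": 0, "rz": -7.77, "gripper": 0.4}, {"tx": 0, "ty": 0, "tz": 0, "rx": 0, "ry": 0, "rz": -7.77, "gripper": 0.4}, {"tx": 0, "ty": 0, "tz": 0, "rx": 0, "ry": 0, "rz": -7.77, "gripper": 0.4}, {"tx": 4, "ty": 1.7, "tz": 0, "rx": 0, "ry": 0, "rz": 0, "gripper": 0.4}, {"tx": 4, "ty": 1.7, "tz": 0, "rx": 0, "ry": 0, "rz": 0, "gripper": 0.4}, {"tx": 4, "ty": 1.7, "tz": 0, "rx": 0, "ry": 0, "rz": 0, "gripper": 0.4}, {"tx": 4, "ty": 1.7, "tz": 0, "rx": 0, "ry": 0, "rz": 0, "gripper": 0.4}])

```text
clock: 12.3
eef_pos: [535.6, -31.7, 258.5]
tcp_rot: [-3.138, -0.001, 1.871]
contact_force: [1.1, 0.5, 0.1]
opening: 0.701
```

Call:
move_arm(increments=[{"tx": 4, "ty": 1.7, "tz": 0, "rx": 0, "ry": 0, "rz": 0, "gripper": 0.4}, {"tx": 4, "ty": 1.7, "tz": 0, "rx": 0, "ry": 0, "rz": 0, "gripper": 0.4}, {"tx": 4, "ty": 1.7, "tz": 0, "rx": 0, "ry": 0, "rz": 0, "gripper": 0.4}, {"tx": 4, "ty": 1.7, "tz": 0, "rx": 0, "ry": 0, "rz": 0, "gripper": 0.4}, {"tx": 4, "ty": 1.7, "tz": 0, "rx": 0, "ry": 0, "rz": 0, "gripper": 0.4}, {"tx": 4, "ty": 1.7, "tz": 0, "rx": 0, "ry": 0, "rz": 0, "gripper": 0.4}, {"tx": 4, "ty": 1.6, "tz": 0, "rx": 0, "ry": 0, "rz": 0, "gripper": 0.4}, {"tx": 0, "ty": 0, "tz": 4.8, "rx": 0, "ry": 0, "rz": 0, "gripper": 0.4}, {"tx": 0, "ty": 0, "tz": 4.8, "rx": 0, "ry": 0, "rz": 0, "gripper": 0.4}, {"tx": 0, "ty": 0, "tz": 4.8, "rx": 0, "ry": 0, "rz": 0, "gripper": 0.4}, {"tx": 0, "ty": 0, "tz": 4, "rx": 0, "ry": 0, "rz": 0, "gripper": 0.4}, {"tx": 0, "ty": 0, "tz": 0, "rx": 0, "ry": 0, "rz": 0, "gripper": 0.4}])

```text
clock: 13.5
eef_pos: [561.1, 266.7, 69.2]
tcp_rot: [-3.128, 0.001, 1.871]
contact_force: [-0.1, -0.8, -0.3]
opening: 0.7
```

Call:
move_arm(increments=[{"tx": 0, "ty": 0, "tz": 0, "rx": 0, "ry": 0, "rz": 0, "gripper": 0.4}, {"tx": 0, "ty": 0, "tz": 0, "rx": 0, "ry": 0, "rz": 0, "gripper": 0.4}])

```text
clock: 13.7
eef_pos: [567.7, 269.7, 78.1]
tcp_rot: [3.14, -0.001, 1.871]
contact_force: [-0.2, 0.5, 0.9]
opening: 0.704
```

```bash
python3 m6.py
python3 - <<'E'
from h import *
ims=[]
for n,(x0,y0,x1,y1) in dict(side=(195,290,325,420),top=(130,150,260,280)).items():
    p,d=r.grab_frame(n);ims.append(cv2.resize(p[y0:y1,x0:x1,::-1],(400,400),interpolation=cv2.INTER_CUBIC))
cv2.imwrite("pics/preb.png",np.hstack(ims))
E
```

```text
turn [ 0.09 -0.04  0.03] n 1 [ 0.09 -0.04  0.03] | shift [-0.22  0.16 -4.49] m 2 [-0.111  0.078 -2.247] | world shift/10 [ 0.22 -0.17  4.49]
turn [ 0.09 -0.04  0.03] n 1 [ 0.09 -0.04  0.03] | shift [-0.22  0.16  6.11] m 2 [-0.111  0.078  3.053] | world shift/10 [ 0.22 -0.17 -6.11]
13.7 [567.7469993  269.66470003  78.0640462 ] 0.7043941282681623 [0.44 0.5  1.73 0.   0.91 0.14]
```

View pics/preb.png

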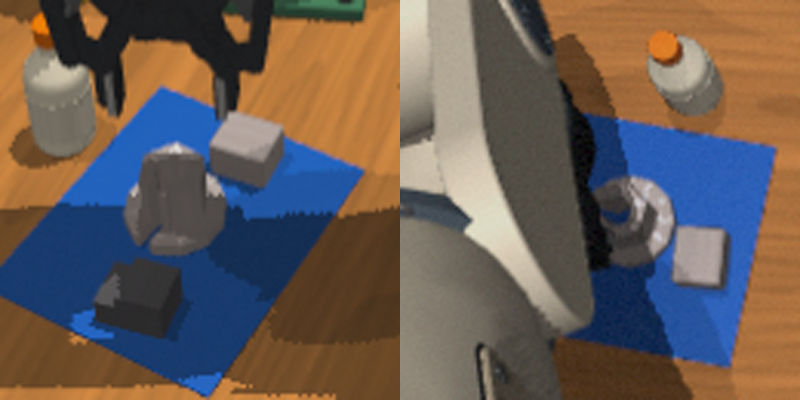

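The jaws straddle B's hub, with the fingers at (110,95) and (230,100) in the left half. The dolly and anvil sit clear of both. Descending.

Call:
move_arm(increments=[{"tx": -0.22, "ty": 0.16, "tz": 1, "rx": 0, "ry": 0, "rz": 0, "gripper": 0.4}, {"tx": 0, "ty": 0, "tz": 2, "rx": 0, "ry": 0, "rz": 0, "gripper": 0.4}, {"tx": 0, "ty": 0, "tz": 1.5, "rx": 0, "ry": 0, "rz": 0, "gripper": 0.4}, {"tx": 0, "ty": 0, "tz": 1, "rx": 0, "ry": 0, "rz": 0, "gripper": 0.4}, {"tx": 0, "ty": 0, "tz": 0.3, "rx": 0, "ry": 0, "rz": 0, "gripper": 0.4}, {"tx": 0, "ty": 0, "tz": 0.2, "rx": 0, "ry": 0, "rz": 0, "gripper": 0.4}, {"tx": 0, "ty": 0, "tz": 0, "rx": 0, "ry": 0, "rz": 0, "gripper": 0.4}, {"tx": 0, "ty": 0, "tz": 0, "rx": 0, "ry": 0, "rz": 0, "gripper": 0.4}])

```text
clock: 14.6
eef_pos: [569.0, 267.7, 16.5]
tcp_rot: [-3.141, -0.001, 1.871]
contact_force: [0.0, 1.2, 0.5]
opening: 0.703
```

```bash
python3 m6.py|tail -2
```

```text
turn [-0.01 -0.03  0.04] n 1 [-0.01 -0.03  0.04] | shift [ 0.    0.1  -0.05] m 1 [ 0.002  0.098 -0.045] | world shift/10 [0.09 0.03 0.05]
14.6 [568.96539011 267.69501689  16.54504244] 0.7028579762755037 [0.44 0.58 1.75 0.   0.8  0.14]
```

Call:
move_arm(increments=[{"tx": 0, "ty": 0, "tz": 0, "rx": 0, "ry": 0, "rz": 0, "gripper": -1}, {"tx": 0, "ty": 0, "tz": 0, "rx": 0, "ry": 0, "rz": 0, "gripper": -1}, {"tx": 0, "ty": 0, "tz": 0, "rx": 0, "ry": 0, "rz": 0, "gripper": -1}, {"tx": 0, "ty": 0, "tz": 0, "rx": 0, "ry": 0, "rz": 0, "gripper": -1}, {"tx": 0, "ty": 0, "tz": 0, "rx": 0, "ry": 0, "rz": 0, "gripper": -1}, {"tx": 0, "ty": 0, "tz": 0, "rx": 0, "ry": 0, "rz": 0, "gripper": -1}], squeeze=70)

```text
clock: 15.2
eef_pos: [569.6, 268.0, 17.3]
tcp_rot: [3.14, -0.001, 1.871]
contact_force: [0.2, 0.1, 6.5]
opening: 0.443
```

Call:
move_arm(increments=[{"tx": 0, "ty": 0, "tz": -1, "rx": 0, "ry": 0, "rz": 0, "gripper": -1}, {"tx": 0, "ty": 0, "tz": -2, "rx": 0, "ry": 0, "rz": 0, "gripper": -1}, {"tx": 0, "ty": 0, "tz": -4, "rx": 0, "ry": 0, "rz": 0, "gripper": -1}, {"tx": 0, "ty": 0, "tz": -5, "rx": 0, "ry": 0, "rz": 0, "gripper": -1}, {"tx": 0, "ty": 0, "tz": -5, "rx": 0, "ry": 0, "rz": 0, "gripper": -1}, {"tx": 0, "ty": 0, "tz": -5, "rx": 0, "ry": 0, "rz": 0, "gripper": -1}, {"tx": 0, "ty": 0, "tz": -4, "rx": 0, "ry": 0, "rz": 0, "gripper": -1}, {"tx": 0, "ty": 0, "tz": 0, "rx": 0, "ry": 0, "rz": 0, "gripper": -1}, {"tx": 0, "ty": 0, "tz": 0, "rx": 0, "ry": 0, "rz": 0, "gripper": -1}, {"tx": 0, "ty": 0, "tz": 0, "rx": 0, "ry": 0, "rz": 0, "gripper": -1}])

```text
clock: 16.2
eef_pos: [567.4, 266.8, 273.9]
tcp_rot: [-3.137, 0.0, 1.871]
contact_force: [-0.3, -1.2, -5.5]
opening: 0.435
```

```bash
cat > m7.py <<'E'
from h import *
import sys
SP=np.array([554.9,12.3,140.]);SY=.269
p,R,s=cur();print(s['clock'],p.round(1),s['opening'],s['contact_force'])
Rt=toolR(spR(SY),AL);tgt=SP+spR(SY)[:,2]*float(sys.argv[1]);go(Rt,tgt)
# die in hand: fit in tool frame
for n in("side","top"):
    I,D=r.grab_frame(n);Q=cloud(n,D).reshape(-1,3);Q=(Q-p)@R   # tool frame
    # die frame from tool: die z=-tool z, tool y at angle AL in die -> die x = 
    Rdt=toolR(np.eye(3),AL).T   # die axes expressed in tool: columns
    Q=Q[(np.abs(Q[:,2])<18)&(np.hypot(Q[:,0],Q[:,1])<38)&(Q[:,2]>-6)]
    if len(Q)<40: print(n,"few",len(Q));continue
    for h in(10,):
        f=lambda q:sdf_die(((Q-[q[0],0,0])@Rdt)@Rz(q[1])+np.array([0,0,q[2]]),33,20).clip(-5,5)
        ss=[least_squares(f,[0,a,14],loss='soft_l1',x_scale=[1,.03,1]) for a in(0,.1,-.1)]
        g=min(ss,key=lambda g:g.cost);print(n,len(Q),"die in tool: dx,dyaw,h",g.x.round(3),np.abs(g.fun).mean().round(2))
E
python3 m7.py 110
```

```text
16.2 [567.4 266.8 273.9] 0.43472097858643854 [-0.29494787 -1.21571902 -5.50720297]
turn [-22.31  12.43  60.83] n 8 [-2.79  1.55  7.6 ] | shift [-23.13  14.59  -2.02] m 7 [-3.305  2.084 -0.289] | world shift/10 [ -5.58 -26.64  -3.35]
side 629 die in tool: dx,dyaw,h [ 1.842  0.025 14.063] 0.82
top 490 die in tool: dx,dyaw,h [-1.317 -0.037 14.255] 1.06
```

Die B is held square (side and top fits average to roughly zero offset, h = 14). Turning it to spindle orientation and moving above the nose.

Call:
move_arm(increments=[{"tx": 0, "ty": 0, "tz": 0, "rx": -2.48, "ry": 1.38, "rz": 6.76, "gripper": -1}, {"tx": 0, "ty": 0, "tz": 0, "rx": -2.48, "ry": 1.38, "rz": 6.76, "gripper": -1}, {"tx": 0, "ty": 0, "tz": 0, "rx": -2.48, "ry": 1.38, "rz": 6.76, "gripper": -1}, {"tx": 0, "ty": 0, "tz": 0, "rx": -2.48, "ry": 1.38, "rz": 6.76, "gripper": -1}, {"tx": 0, "ty": 0, "tz": 0, "rx": -2.48, "ry": 1.38, "rz": 6.76, "gripper": -1}, {"tx": 0, "ty": 0, "tz": 0, "rx": -2.48, "ry": 1.38, "rz": 6.76, "gripper": -1}, {"tx": 0, "ty": 0, "tz": 0, "rx": -2.48, "ry": 1.38, "rz": 6.76, "gripper": -1}, {"tx": 0, "ty": 0, "tz": 0, "rx": -2.48, "ry": 1.38, "rz": 6.76, "gripper": -1}, {"tx": 0, "ty": 0, "tz": 0, "rx": -2.48, "ry": 1.38, "rz": 6.76, "gripper": -1}, {"tx": 0, "ty": 0, "tz": 0, "rx": 0, "ry": 0, "rz": 0, "gripper": -1}])

```text
clock: 17.3
eef_pos: [566.5, 266.9, 273.4]
tcp_rot: [2.922, -0.361, 0.831]
contact_force: [-0.2, 0.4, -4.2]
opening: 0.442
```

Call:
move_arm(increments=[{"tx": -3.86, "ty": 2.43, "tz": -0.4, "rx": 0, "ry": 0, "rz": 0, "gripper": -1}, {"tx": -3.86, "ty": 2.43, "tz": -0.4, "rx": 0, "ry": 0, "rz": 0, "gripper": -1}, {"tx": -3.86, "ty": 2.43, "tz": -0.4, "rx": 0, "ry": 0, "rz": 0, "gripper": -1}, {"tx": -3.86, "ty": 2.43, "tz": -0.4, "rx": 0, "ry": 0, "rz": 0, "gripper": -1}, {"tx": -3.86, "ty": 2.43, "tz": -0.4, "rx": 0, "ry": 0, "rz": 0, "gripper": -1}, {"tx": -3.86, "ty": 2.43, "tz": -0.4, "rx": 0, "ry": 0, "rz": 0, "gripper": -1}, {"tx": 0, "ty": 0, "tz": 0, "rx": 0, "ry": 0, "rz": 0, "gripper": -1}, {"tx": 0, "ty": 0, "tz": 0, "rx": 0, "ry": 0, "rz": 0, "gripper": -1}, {"tx": 0, "ty": 0, "tz": 0, "rx": 0, "ry": 0, "rz": 0, "gripper": -1}, {"tx": 0, "ty": 0, "tz": 0, "rx": 0, "ry": 0, "rz": 0, "gripper": -1}])

```text
clock: 18.3
eef_pos: [511.7, 1.8, 245.2]
tcp_rot: [2.92, -0.364, 0.836]
contact_force: [0.1, 0.2, -4.8]
opening: 0.438
```

```bash
sed -i 's/554.9,12.3,140/555,12,140/' m7.py; python3 m7.py 115;python3 - <<'E'
from h import *
I,D=r.grab_frame("side");T,_=r.grab_frame("top")
cv2.imwrite("pics/over.png",np.hstack([cv2.resize(I[150:270,250:370,::-1],(400,400)),cv2.resize(T[160:280,260:380,::-1],(400,400))]))
E
```

```text
18.3 [511.7   1.8 245.2] 0.4376325959689333 [ 0.13743972  0.22183323 -4.78373751]
turn [ 0.02 -0.22  0.15] n 1 [ 0.02 -0.22  0.15] | shift [-0.28  0.03 -0.08] m 1 [-0.284  0.034 -0.076] | world shift/10 [-0.19 -0.23 -0.02]
side 366 die in tool: dx,dyaw,h [5.2400e-01 1.0000e-02 1.3821e+01] 0.89
top 362 die in tool: dx,dyaw,h [-3.9000e-01  1.0000e-03  1.3097e+01] 0.88
```

View pics/over.png

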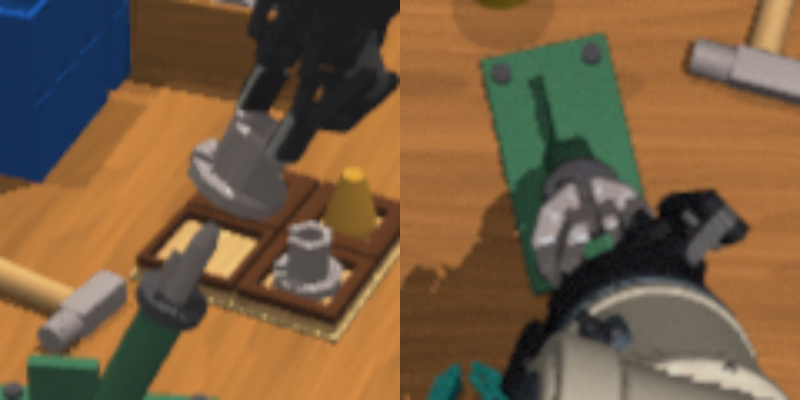

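Die A stands in its 64 pocket at (305,270) in the left half. Die B is aligned above the nose, with its slot over the key side. Sliding on.

Call:
move_arm(increments=[{"tx": -0.28, "ty": 0.03, "tz": 0, "rx": 0, "ry": -0.1, "rz": 0.1, "gripper": -1}, {"tx": 0, "ty": 0, "tz": 1.5, "rx": 0, "ry": 0, "rz": 0, "gripper": -1}, {"tx": 0, "ty": 0, "tz": 1.5, "rx": 0, "ry": 0, "rz": 0, "gripper": -1}, {"tx": 0, "ty": 0, "tz": 1, "rx": 0, "ry": 0, "rz": 0, "gripper": -1}, {"tx": 0, "ty": 0, "tz": 0.8, "rx": 0, "ry": 0, "rz": 0, "gripper": -1}, {"tx": 0, "ty": 0, "tz": 0, "rx": 0, "ry": 0, "rz": 0, "gripper": -1}, {"tx": 0, "ty": 0, "tz": 0, "rx": 0, "ry": 0, "rz": 0, "gripper": -1}])

```text
clock: 19.2
eef_pos: [528.9, 3.7, 200.7]
tcp_rot: [2.921, -0.363, 0.831]
contact_force: [0.4, 0.2, -4.4]
opening: 0.442
```

```bash
cat > m8.py <<'E'
from h import *
SP=np.array([555,12,140.]);Rt=toolR(spR(.269),AL);p,R,s=cur()
e=(p-SP)@spR(.269);f=s['contact_force']-np.array([0,0,-4.5])
print(s['clock'],"tcp in spindle",e.round(2),"F in spindle",(f@spR(.269)).round(1),"T",s['wrist_torque'].round(2));go(Rt,SP+spR(.269)[:,2]*e[2])
E
python3 m8.py
```

```text
19.2 tcp in spindle [-0.27 -1.1  66.57] F in spindle [ 0.5  0.1 -0.1] T [-0.16  0.52  0.01]
turn [ 0.08 -0.09 -0.12] n 1 [ 0.08 -0.09 -0.12] | shift [ 0.08 -0.08 -0.  ] m 1 [ 0.079 -0.081 -0.   ] | world shift/10 [-0.01  0.11  0.01]
```

Call:
move_arm(increments=[{"tx": 0.07, "ty": -0.07, "tz": 0.3, "rx": 0, "ry": 0, "rz": -0.1, "gripper": -1}, {"tx": 0, "ty": 0, "tz": 0.5, "rx": 0, "ry": 0, "rz": 0, "gripper": -1}, {"tx": 0, "ty": 0, "tz": 0.5, "rx": 0, "ry": 0, "rz": 0, "gripper": -1}, {"tx": 0, "ty": 0, "tz": 0.2, "rx": 0, "ry": 0, "rz": 0, "gripper": -1}, {"tx": 0, "ty": 0, "tz": 0, "rx": 0, "ry": 0, "rz": 0, "gripper": -1}, {"tx": 0, "ty": 0, "tz": 0, "rx": 0, "ry": 0, "rz": 0, "gripper": -1}])

```text
clock: 19.8
eef_pos: [534.7, 6.3, 186.9]
tcp_rot: [2.92, -0.362, 0.833]
contact_force: [-0.3, 0.3, -4.4]
opening: 0.441
```

```bash
python3 m8.py
```

```text
19.8 tcp in spindle [-0.11 -0.15 51.44] F in spindle [-0.2  0.3  0.1] T [-0.17  0.57 -0.11]
turn [ 0.09 -0.09 -0.02] n 1 [ 0.09 -0.09 -0.02] | shift [ 0.02 -0.01  0.  ] m 1 [ 0.017 -0.007  0.   ] | world shift/10 [0.01 0.02 0.  ]
```

Call:
move_arm(increments=[{"tx": 0, "ty": 0, "tz": 0.4, "rx": 0, "ry": 0, "rz": 0, "gripper": -1}, {"tx": 0, "ty": 0, "tz": 0.4, "rx": 0, "ry": 0, "rz": 0, "gripper": -1}, {"tx": 0, "ty": 0, "tz": 0.3, "rx": 0, "ry": 0, "rz": 0, "gripper": -1}, {"tx": 0, "ty": 0, "tz": 0.3, "rx": 0, "ry": 0, "rz": 0, "gripper": -1}, {"tx": 0, "ty": 0, "tz": 0, "rx": 0, "ry": 0, "rz": 0, "gripper": -1}, {"tx": 0, "ty": 0, "tz": 0, "rx": 0, "ry": 0, "rz": 0, "gripper": -1}])

```text
clock: 20.4
eef_pos: [540.3, 7.8, 174.1]
tcp_rot: [2.92, -0.362, 0.833]
contact_force: [-0.5, 0.3, -3.5]
opening: 0.44
```

```bash
python3 m8.py
```

```text
20.4 tcp in spindle [-0.09 -0.17 37.41] F in spindle [0.  0.5 1.1] T [-0.14  0.48 -0.05]
turn [ 0.09 -0.09 -0.02] n 1 [ 0.09 -0.09 -0.02] | shift [ 0.02 -0.01  0.  ] m 1 [ 0.017 -0.01   0.   ] | world shift/10 [0.   0.02 0.  ]
```

Underside is at about 23 with the key engaged and almost no force. On to the shoulder.

Call:
move_arm(increments=[{"tx": 0, "ty": 0, "tz": 0.5, "rx": 0, "ry": 0, "rz": 0, "gripper": -1}, {"tx": 0, "ty": 0, "tz": 0.5, "rx": 0, "ry": 0, "rz": 0, "gripper": -1}, {"tx": 0, "ty": 0, "tz": 0.5, "rx": 0, "ry": 0, "rz": 0, "gripper": -1}, {"tx": 0, "ty": 0, "tz": 0.3, "rx": 0, "ry": 0, "rz": 0, "gripper": -1}, {"tx": 0, "ty": 0, "tz": 0.2, "rx": 0, "ry": 0, "rz": 0, "gripper": -1}, {"tx": 0, "ty": 0, "tz": 0, "rx": 0, "ry": 0, "rz": 0, "gripper": -1}, {"tx": 0, "ty": 0, "tz": 0, "rx": 0, "ry": 0, "rz": 0, "gripper": -1}])

```text
clock: 21.1
eef_pos: [548.2, 9.9, 156.0]
tcp_rot: [2.92, -0.363, 0.833]
contact_force: [0.2, -0.5, -4.7]
opening: 0.439
```

```bash
python3 m8.py
```

```text
21.1 tcp in spindle [ 0.06 -0.19 17.51] F in spindle [ 0.  -0.5 -0.2] T [-0.06  0.56 -0.  ]
turn [ 0.09 -0.1  -0.02] n 1 [ 0.09 -0.1  -0.02] | shift [ 0.   -0.02 -0.  ] m 1 [ 0.004 -0.02  -0.   ] | world shift/10 [-0.01  0.02 -0.  ]
```

Call:
move_arm(increments=[{"tx": 0, "ty": 0, "tz": 0.15, "rx": 0, "ry": 0, "rz": 0, "gripper": -1}, {"tx": 0, "ty": 0, "tz": 0.1, "rx": 0, "ry": 0, "rz": 0, "gripper": -1}, {"tx": 0, "ty": 0, "tz": 0.1, "rx": 0, "ry": 0, "rz": 0, "gripper": -1}, {"tx": 0, "ty": 0, "tz": 0, "rx": 0, "ry": 0, "rz": 0, "gripper": -1}])

```text
clock: 21.5
eef_pos: [549.6, 10.3, 152.7]
tcp_rot: [2.92, -0.363, 0.833]
contact_force: [-1.0, -0.5, -4.3]
opening: 0.439
```

```bash
python3 m8.py
```

```text
21.5 tcp in spindle [-0.02 -0.19 13.94] F in spindle [-0.9 -0.2  0.6] T [-0.16  0.59 -0.01]
turn [ 0.09 -0.09 -0.02] n 1 [ 0.09 -0.09 -0.02] | shift [ 0.01 -0.02 -0.  ] m 1 [ 0.011 -0.016 -0.   ] | world shift/10 [-0.    0.02  0.  ]
```

Call:
move_arm(increments=[{"tx": 0, "ty": 0, "tz": 0.1, "rx": 0, "ry": 0, "rz": 0, "gripper": -1}, {"tx": 0, "ty": 0, "tz": 0.1, "rx": 0, "ry": 0, "rz": 0, "gripper": -1}, {"tx": 0, "ty": 0, "tz": 0, "rx": 0, "ry": 0, "rz": 0, "gripper": -1}])

```text
clock: 21.8
eef_pos: [549.7, 10.4, 152.3]
tcp_rot: [2.92, -0.363, 0.833]
contact_force: [-20.9, -3.7, 24.2]
opening: 0.44
```

```bash
python3 m8.py
```

```text
21.8 tcp in spindle [-0.03 -0.13 13.53] F in spindle [-7.6  2.  34.8] T [-0.43  1.78 -0.03]
turn [ 0.09 -0.12  0.01] n 1 [ 0.09 -0.12  0.01] | shift [ 0.01 -0.01 -0.  ] m 1 [ 0.009 -0.01  -0.   ] | world shift/10 [-0.    0.01  0.  ]
```

The die is on the shoulder: 35 N axial force at h = 13.5. Releasing and withdrawing along the axis.

Call:
move_arm(increments=[{"tx": 0, "ty": 0, "tz": -0.1, "rx": 0, "ry": 0, "rz": 0, "gripper": 0.4}, {"tx": 0, "ty": 0, "tz": 0, "rx": 0, "ry": 0, "rz": 0, "gripper": 0.4}, {"tx": 0, "ty": 0, "tz": 0, "rx": 0, "ry": 0, "rz": 0, "gripper": 0.4}, {"tx": 0, "ty": 0, "tz": 0, "rx": 0, "ry": 0, "rz": 0, "gripper": 0.4}, {"tx": 0, "ty": 0, "tz": 0, "rx": 0, "ry": 0, "rz": 0, "gripper": 0.4}, {"tx": 0, "ty": 0, "tz": -1, "rx": 0, "ry": 0, "rz": 0, "gripper": 0.4}, {"tx": 0, "ty": 0, "tz": -2, "rx": 0, "ry": 0, "rz": 0, "gripper": 0.4}, {"tx": 0, "ty": 0, "tz": -3, "rx": 0, "ry": 0, "rz": 0, "gripper": 0.4}, {"tx": 0, "ty": 0, "tz": -4, "rx": 0, "ry": 0, "rz": 0, "gripper": 0.4}, {"tx": 0, "ty": 0, "tz": -4, "rx": 0, "ry": 0, "rz": 0, "gripper": 0.4}, {"tx": 0, "ty": 0, "tz": -4, "rx": 0, "ry": 0, "rz": 0, "gripper": 0.4}, {"tx": 0, "ty": 0, "tz": -4, "rx": 0, "ry": 0, "rz": 0, "gripper": 0.4}])

```text
clock: 23.0
eef_pos: [461.6, -13.6, 354.6]
tcp_rot: [2.919, -0.363, 0.833]
contact_force: [1.1, -0.5, -0.6]
opening: 0.699
```

Call:
move_arm(increments=[{"tx": -4, "ty": 2, "tz": -1, "rx": 0, "ry": 0, "rz": 0, "gripper": 0.4}, {"tx": -4, "ty": 2, "tz": -1, "rx": 0, "ry": 0, "rz": 0, "gripper": 0.4}, {"tx": -4, "ty": 2, "tz": -1, "rx": 0, "ry": 0, "rz": 0, "gripper": 0.4}, {"tx": -4, "ty": 2, "tz": 0, "rx": 0, "ry": 0, "rz": 0, "gripper": 0.4}, {"tx": -4, "ty": 2, "tz": 0, "rx": 0, "ry": 0, "rz": 0, "gripper": 0.4}, {"tx": 0, "ty": 0, "tz": 0, "rx": 0, "ry": 0, "rz": 0, "gripper": 0.4}, {"tx": 0, "ty": 0, "tz": 0, "rx": 0, "ry": 0, "rz": 0, "gripper": 0.4}])

```text
clock: 23.7
eef_pos: [391.5, -227.2, 329.5]
tcp_rot: [2.921, -0.363, 0.829]
contact_force: [-0.3, 0.9, 0.6]
opening: 0.695
```

Run:
```python
from h import *
I,D=r.grab_frame("side");T,d=r.grab_frame("top")
def sel(P,lo,hi,c,rad):
    Q=P.reshape(-1,3);return Q[(Q[:,2]>lo)&(Q[:,2]<hi)&(np.hypot(*(Q[:,:2]-c).T)<rad)]
for n,X in(("side",D),("top",d)):
    P=sel(cloud(n,X),136,205,np.array([541,10]),60)
    Rd=spR(.269);Q=(P-[555,12,140])@Rd
    g=least_squares(lambda q:np.minimum(sdf_sp(Q-[q[0],q[1],0]),sdf_die(Q-[q[0],q[1],q[2]],33,20)).clip(-5,5),[0,0,2],loss='soft_l1');print(n,len(P),"B dx,dy,height on spindle",g.x.round(2),np.abs(g.fun).mean().round(2))
s=r.sense();print(s['clock'],s['eef_pos'],s['contact_force'])
cv2.imwrite("pics/fin.png",np.hstack([cv2.resize(I[190:400,195:405,::-1],(400,400)),cv2.resize(T[140:290,150:490,::-1],(400,400*150//340*1)) if 0 else cv2.resize(T[150:290,280:420,::-1],(400,400))]))
```

```text
side 691 B dx,dy,height on spindle [-0.03  0.57  0.09] 1.04
top 882 B dx,dy,height on spindle [-0.7  -0.57  0.82] 0.97
23.8 [ 392.30048002 -225.72284277  329.92096091] [0.15368411 0.17899039 0.11252671]
```

View pics/fin.png

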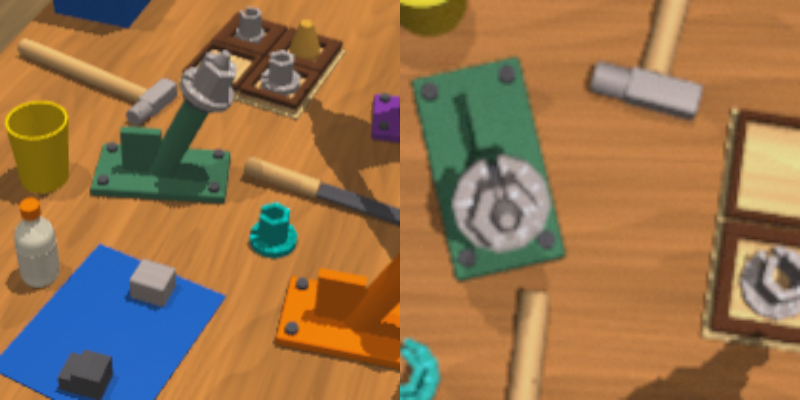

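Die B sits home on the key (the fit puts it 0.1–0.8 mm above the shoulder). Die A stands flat in its 64 pocket, the anvil and dolly are unmoved, and the arm is clear.

```bash
python3 -c "
from rig import r
print(r.sign_off(), r.sense()['clock'])"
```

```text
the job is handed in; nothing more can be done
the job is handed in; nothing more can be done
```

The job is done and handed in at about 24 s, well inside the 61 s limit.

**Die A:** I drew it off along the spindle and set it flange down in its own pocket, the 64-wide one nearer the robot. It touched the floor at the expected depth. Depth fits put its underside at 12.6 and 13.9 mm for a 12 mm floor, and the top camera also reads that bare floor about 1.3 mm high. That fit was loose (about 2 mm mean residual), but the pictures show the die standing flat.

**Die B:** I turned it so its slot matched the key and slid it on with almost no force until it met the shoulder at about 35 N. Then I let go and withdrew along the axis. Final fits put it 0.1 mm (side camera) and 0.8 mm (top camera) above the shoulder, which is within the calibration error.

**Everything else:** in the final pictures, everything else in view looks where it was, including the anvil and dolly on the mat. The arm was clear of everything with no contact force.

**Disagreements:** the two cameras differed by up to about 3.4 mm in y, so I used averages. My first two move calls were refused because the rows left out fields, so the arm didn't move on them.

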